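Basking slate onto the waterfall hide

ROBOT

A 6-joint arm with a two-finger parallel gripper is mounted at the origin on the work surface. World frame = base frame: x ahead of the robot, y to its left, z up, the work surface at z = 0. Lengths are in m, angles in degrees, forces in N, time in s.
With the tool pointing down it reaches from about 0.325 to 0.775 m from the base axis. Payload 5.5 kg.
Tool frame: the origin (TCP) lies at the centre of the arm's flange, where the gripper is bolted on; the fingertips stand 182 mm ahead of it and the grasp point (between the pads) lies 163 mm ahead of it; z points along the fingers, y is the direction in which the jaws open and shut (so a half turn about z gives the same grasp; the last joint's range is limited). The gripper opens to 88 mm and grips with 3 to 60 N. Pads are 20 mm wide; open, the fingers measure 115 mm over their backs; the gripper's body (75 mm by 178 mm) begins 61 mm behind the grasp point.
Start: joints at [-66.79, 5.22, 70.514, -0, 104.267, -3.249], TCP at [0.267, -0.537, 0.405] pointing down, gripper open.
Joint ranges: [-164.24, 164.24], [-49.07, 125.15], [9.68, 141.18], [-86.29, 266.29], [3.28, 154.24], [-151.56, 151.56]. Speed limits (degrees/s): [147.25, 147.25, 172.46, 180, 180, 180].

INTERFACE

Orientations are given as [roll, pitch, yaw] about the fixed x, y, z axes, in that order (R = Rz(yaw) Ry(pitch) Rx(roll)).
In Python, from station import r gives the robot as it stands. The module is installed in compiled form; this text tells all that it offers. Calls block until the motion is done:
- r.reach(position, orientation): joint-space move of the TCP to a pose.
- r.servo_line(position, rotation=None, speed=0.15): straight line of the TCP; rotation=None keeps the orientation; speed is the mean speed in m/s.
- r.move_joints(angles): joint-space move.
- r.let_go() and r.grab(squeeze=None): open the fingers fully, or close them until they stop; squeeze is the grip in N (None keeps the last).
- r.wait(seconds).
- r.inverse_kinematics(position, orientation): joint angles nearest the present ones, or None.
- r.sense(): the state.
- r.snapshot(name): name is "scene" or "top" or "wrist"; returns a dict with "frame" (384x512x3 uint8, red, green, blue), "fx", "fy", "cx", "cy" (pixels), "dist_coeffs" ([k1, k2, p1, p2, k3] as OpenCV has them; the pictures are not rectified), "R" (3x3) and "t" (3): a world point X has camera coordinates R X + t. Camera axes: x right, y down, z forward; pixel columns grow to the right and rows downward; lengths in m; the calibration is good to about 2 mm. A picture is of the moment at which its call begins. There is no depth.
A pose or a line that the arm cannot do raises r.IKError and nothing moves.
- r.hand_in(): hands the job in, once; it reports no verdict.
The state is a dict: "clock": time; "joints": joint angles; "joint_vel": joint speeds; "joint_torque": joint torques, N m; "tcp_pos": TCP position; "orientation": TCP orientation; "contact_force": force on the tool from outside, world axes, zero at the start; "torque": the same for the moment, N m; "opening": finger opening in m.
Only numpy, scipy, OpenCV 4.12 (cv2) and the standard library are available. Lean on these libraries where they do the work, as an engineer would, in place of code of your own. Each camera call takes 0.05 s, during which the arm holds its last target.

TASK

The basking slate lies in its grey cradle, where fingers cannot get beside it: take the turner by its handle, slide the blade under the slate through the cradle's open end, lift it clear on the blade without touching it with the fingers, and set it down centred along the two rails of the aluminium tray. Draw the turner out and leave it standing level on the bare shelf, then take the slate by hand across its width and lay it flat, centred and square, on the narrow ledge of the resin waterfall hide, long side along the ledge. Do not let the slate drop, and leave the jar, the bowl and the tongs where they are.

Things in the scene. Friction and masses are not known exactly. Their poses are not given: they have to be found in the camera images.
- turner_grip (a point): Cranked steel turner (spatula), 186 mm long, 0.12 kg, loose. Point: centre of its black handle, 43 mm above its underside; x points to the blade tip, z up. Handle: bar along x, x -46 to +22 mm from here, 16 mm wide, 26 mm tall (30 to 56 mm above the underside). A rear foot (x -46 to -34 mm) reaches down to the underside, so it stands level on the shelf, handle up, as at the start.
- turner_tip (a point): Middle of the turner's blade tip, on its underside, 140 mm ahead (+x) of the handle centre and 43 mm below it. Blade: flat, 3 mm thick, 32 mm wide, 105 mm long (35 to 140 mm ahead of the handle centre); its underside is the turner's underside. A sloping 14 mm wide neck joins it to the handle.
- slate_mid (a point): Dark grey flat basking slate, loose, 110 mm (x) by 62 mm (y) by 8 mm thick, 0.10 to 0.21 kg. This point is its centre; z is up. It starts lying on the two ribs in the cradle, long side along the cradle.
- dock_mid (a point): Light grey plastic cradle, fixed, 126 mm (x) by 83 mm (y). Point: its middle at rib-top height, 12 mm above the shelf; x points from the open end (x = -61 mm) to the end wall (inner face x = +60 mm). Two black ribs along x, 104 mm long, leave a channel 40 mm wide, 10 mm high under the slate, over a 2 mm floor. Side and end walls are 26 mm tall, side walls 71 mm apart inside.
- tray_mid (a point): Rimless aluminium tray, fixed: a 2 mm thick sheet, 150 mm (x) by 130 mm (y), with two dark upright rails along x, 110 mm long, 6 mm wide, 42 mm apart inside, tops 20 mm above the shelf, both ends open. Point: the tray's centre at rail-top height (20 mm above the shelf); x runs along the rails. The slate goes on the rails, long side along them; the channel under it is 18 mm high.
- hide_ledge (a point): Brown resin waterfall hide, fixed. Point: centre of the top of its flat ledge, 70 mm above the shelf. Ledge 46 mm wide (x), 116 mm long (y): the slate laid with its long side along y overhangs 8 mm each side. Below, up to 35 mm above the shelf, the body is 90 mm wide (x). From y = +60 to +120 mm the rock is 80 mm wide, and from y = +73 mm it rises to 128 mm above the shelf.
- jar: Amber glass jar with a green twist cap, loose, 72 mm across, 110 mm tall; leave it. Origin at the centre of its underside.
- bowl: Round beige ceramic bowl, loose, 110 mm across, 45 mm tall; leave it. Origin at the centre of its underside.
- tongs: Orange plastic tongs lying on the shelf, loose, 180 mm long (x), 12 mm tall; leave them. Origin at the middle, on the shelf.

How it is judged (in metres and radians):
On the way, in this order (a step that is already met when the one before it is completed fails the run):
1. the slate is lifted clear above the cradle (centre more than 34 mm above the shelf) on the turner, not touched by the fingers (height (world z) of slate_mid above 0.034 m and contact force between turner and slate above 0.2 N and contact force between the fingers and slate below 0.1 N), for 0.2 s.
2. the slate lies flat on the tray's rails, its centre within 25 mm of the tray's, long side along them within 0.2 rad, and neither the turner nor the fingers touch it (horizontal distance between slate_mid and tray_mid below 0.025 m and height (world z) of slate_mid between 0.021 and 0.027 m and angle between slate_mid's own z axis and vertical below 0.08 rad and angle between the x axis of slate_mid and the x axis of tray_mid, either way round below 0.2 rad and contact force between each of turner, the fingers and slate below 0.05 N), for 0.2 s.
3. the slate is held by the fingers and lifted off the tray (height (world z) of slate_mid above 0.034 m and contact force between the fingers and slate above 0.5 N and contact force between turner and slate below 0.05 N), for 0.1 s.
At the end, for the whole second after the job is handed in: The slate lies flat and still on the hide's ledge, its centre within 15 mm of the ledge's centre and its long side along the ledge within 0.2 rad, released; the turner stands level and still on the bare shelf, handle up (handle centre less than 44.5 mm above the shelf) (horizontal distance between slate_mid and hide_ledge below 0.015 m and height (world z) of slate_mid between 0.071 and 0.077 m and angle between each of slate_mid, turner_grip's own z axis and vertical below 0.06 rad and angle between the x axis of slate_mid and the y axis of hide_ledge, either way round below 0.2 rad and linear speed of each of slate, turner below 0.02 m/s and height (world z) of turner_grip below 0.0445 m); the robot touches nothing.
It fails at once if the slate is touched by the fingers while it is in or over the cradle (horizontal distance between slate_mid and dock_mid below 0.06 m and contact force between the fingers and slate above 0.5 N).
It fails at once if the slate falls freely (more than about 10 mm) or ends up on the shelf (height (world z) of slate_mid below 0.009 m or (linear speed of slate above 0.45 m/s and contact force between each of the fingers, turner and slate below 0.05 N)).
It fails at once if the jar, the bowl or the tongs are moved more than 30 mm (distance of any of jar, bowl, tongs from where it was at the start of the episode above 0.03 m).
It also fails if it takes over 64 s, if anything falls off the work surface, if the arm or the gripper's body presses on something with over 40 N, if the wrist force passes 120 N, or if a joint passes its speed limit or range.

## Working session

There is one attempt and no reset: what is moved stays moved. The work goes in short steps, each a Python script; the robot and the scene stay as the last script left them, time stands still between calls to the robot, and variables do not carry over. Pictures are saved under pics/ and viewed, and the job is handed in when it is done.

```bash
mkdir -p pics; ls
python3 - <<'E'
from station import r
import cv2
for n in ("scene","top","wrist"):
    s=r.snapshot(n); cv2.imwrite(f"pics/a_{n}.png",s["frame"][:,:,::-1])
    print(n,s["fx"],s["fy"],s["cx"],s["cy"],s["dist_coeffs"],s["R"],s["t"])
print(r.sense())
E
```

```text
pics
scene 346.54319856599284 346.54319856599284 256.99470928003643 191.7616735516255 [-0.07867326  0.          0.          0.          0.        ] [[ 0.58303844  0.81232874 -0.01371844]
 [ 0.55944815 -0.41366649 -0.71826026]
 [-0.58913831  0.41109859 -0.69563927]] [-0.26509835 -0.34593196  1.39379381]
top 409.5400879388328 409.5400879388328 256.67310905118103 189.3229529673462 [-0.0221281  0.         0.         0.         0.       ] [[-0.01859778 -0.9997569   0.01184292]
 [-0.99623436  0.01752641 -0.08491128]
 [ 0.08468307 -0.01337748 -0.99631813]] [-0.09287949  0.59995116  1.16862455]
wrist 305.96845937997324 305.96845937997324 255.81861036167868 197.1857725566805 [0.00360912 0.         0.         0.         0.        ] [[ 0.44490546 -0.89557476 -0.00223196]
 [-0.86347291 -0.42961648  0.26428058]
 [-0.2376419  -0.11565264 -0.96444326]] [-0.59804968 -0.03242195  0.38916602]
{'clock': 0.15, 'joints': array([-6.67889746e+01,  5.25381636e+00,  7.05657646e+01, -1.99133678e-03,
        1.04265640e+02, -3.24890491e+00]), 'joint_vel': array([-0.01353609, -0.12611014, -0.26291187, -0.03366187, -0.03050124,
       -0.06011799]), 'joint_torque': array([ 7.34477362e-05, -4.47044778e+01, -4.06908238e+01,  6.97806082e-02,
        2.74852017e-02, -1.39347967e-04]), 'tcp_pos': array([ 0.26735526, -0.5372011 ,  0.40376259]), 'orientation': array([-1.79914806e+02, -2.90225038e-03,  2.64594389e+01]), 'contact_force': array([-0.72915207, -0.40804817, -0.74047561]), 'torque': array([ 0.00771812, -0.00107264, -0.0299695 ]), 'opening': 0.08794934719614764}
```

View pics/a_scene.png

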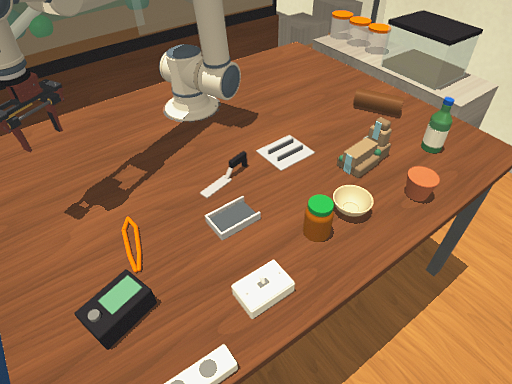

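View pics/a_top.png

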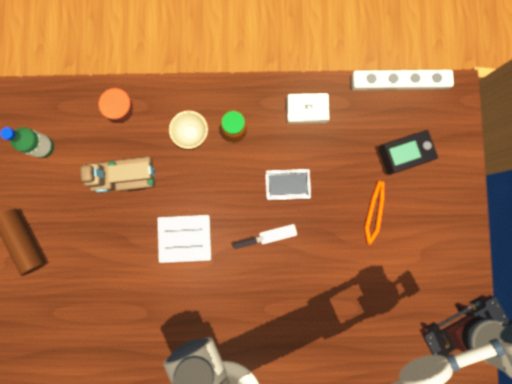

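View pics/a_wrist.png

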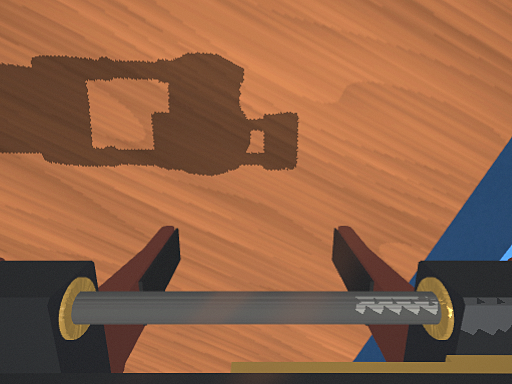

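```bash
cat > h.py <<'E'
import numpy as np, cv2
def K(s): return np.array([[s["fx"],0,s["cx"]],[0,s["fy"],s["cy"]],[0,0,1.]])
def ray2plane(s,uv,z):
    uv=np.asarray(uv,float).reshape(-1,1,2)
    n=cv2.undistortPoints(uv,K(s),np.array(s["dist_coeffs"],float)).reshape(-1,2)
    R=np.array(s["R"]);t=np.array(s["t"])
    d=np.c_[n,np.ones(len(n))]@R; c=-R.T@t
    k=(np.broadcast_to(z,(len(n),))-c[2])/d[:,2]
    return c+k[:,None]*d
def proj(s,X):
    p,_=cv2.projectPoints(np.asarray(X,float).reshape(-1,3),cv2.Rodrigues(np.array(s["R"]))[0],np.array(s["t"],float),K(s),np.array(s["dist_coeffs"],float))
    return p.reshape(-1,2)
def crop(s,x0,y0,x1,y1,f,name):
    c=s["frame"][y0:y1,x0:x1,::-1]
    cv2.imwrite(name,cv2.resize(c,None,fx=f,fy=f,interpolation=cv2.INTER_CUBIC))
E
python3 - <<'E'
from station import r
from h import *
import pickle
s=r.snapshot("top");q=r.snapshot("scene"); pickle.dump((s,q),open("s0.pkl","wb"))
crop(s,70,145,330,275,3,"pics/b_top.png")
crop(q,190,110,400,250,3.8,"pics/b_scene.png")
E
```

```text
(no output)
```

View pics/b_top.png

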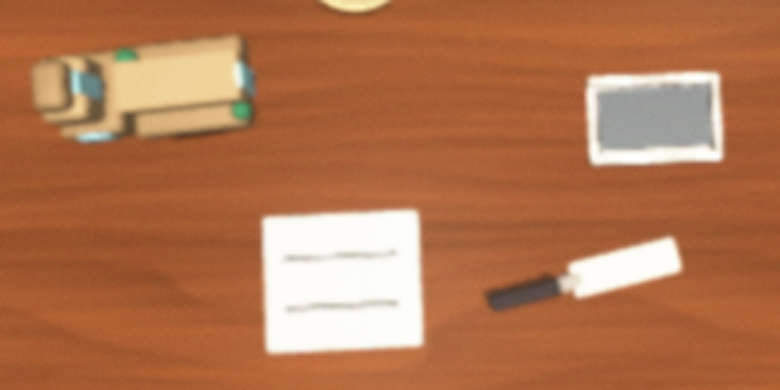

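View pics/b_scene.png

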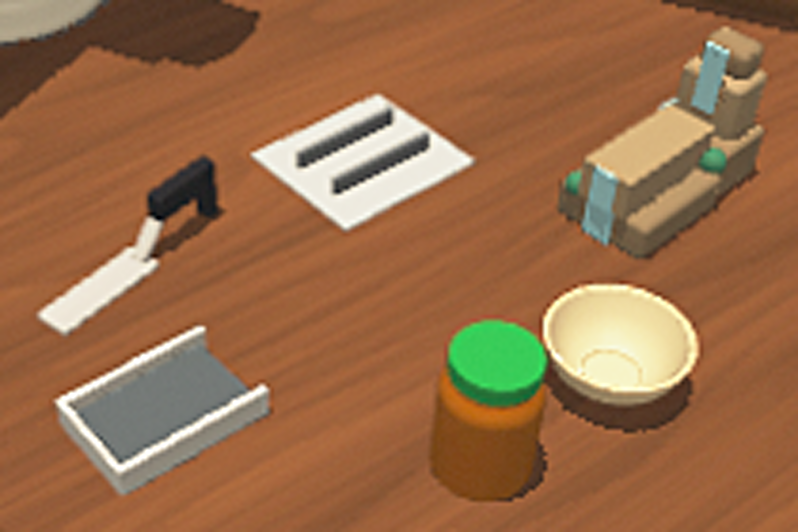

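```bash
cat >> h.py <<'E'
def quad(s,mask,z,near,minA=20):
    cs,_=cv2.findContours(mask.astype(np.uint8),cv2.RETR_EXTERNAL,cv2.CHAIN_APPROX_NONE)
    cs=[c for c in cs if cv2.contourArea(c)>minA]
    c=min(cs,key=lambda c:np.linalg.norm(c.reshape(-1,2).mean(0)-near))
    p=ray2plane(s,c.reshape(-1,2),z)
    (cx,cy),(w,h),a=cv2.minAreaRect((p[:,:2]*1000).astype(np.float32))
    if w<h: w,h,a=h,w,a+90
    return np.array([cx,cy]),w,h,(a+90)%180-90
E
python3 - <<'E'
from h import *
import pickle
s,q=pickle.load(open("s0.pkl","rb"))
F=s["frame"].astype(int);hsv=cv2.cvtColor(s["frame"],cv2.COLOR_RGB2HSV)
H,S,V=[hsv[...,i].astype(int) for i in range(3)]
white=(S<60)&(V>150)
print("tray",quad(s,white,0.002,(185,239)))
print("cradle",quad(s,white,0.026,(288,184)))
print("blade",quad(s,white,0.003,(278,234)))
hand=(V<75)&(S<110); hand[:225]=0;hand[255:]=0;hand[:,:228]=0;hand[:,270:]=0
print("handle",quad(s,hand,0.056,(244,242)))
grey=(S<80)&(V>70)&(V<150); g2=np.zeros_like(grey);g2[165:205,260:318]=grey[165:205,260:318]
print("slate",quad(s,g2,0.020,(288,184)))
for p in [(130,163),(244,242),(120,190)]: print(p,s["frame"][p[1],p[0]],hsv[p[1],p[0]])
E
```

```text
tray (array([459.58956909, 112.84774017]), 152.21653747558594, 132.43357849121094, -88.29849541187286)
cradle (array([ 611.90893555, -194.74752808]), 129.6180419921875, 86.78041076660156, -88.74946713447571)
blade (array([ 466.3500061 , -157.71800232]), 119.61824035644531, 34.02422332763672, -76.59395408630371)Traceback (most recent call last):
  File "<stdin>", line 11, in <module>
  File "h.py", line 19, in quad
    c=min(cs,key=lambda c:np.linalg.norm(c.reshape(-1,2).mean(0)-near))
ValueError: min() iterable argument is empty
```

Run:
```python
from h import *
import pickle
s,q=pickle.load(open("s0.pkl","rb"))
hsv=cv2.cvtColor(s["frame"],cv2.COLOR_RGB2HSV)
H,S,V=[hsv[...,i].astype(int) for i in range(3)]
print(V[236:250,230:264:2]);print(S[236:250,230:264:2])
def sub(m,x0,y0,x1,y1):
    g=np.zeros_like(m);g[y0:y1,x0:x1]=m[y0:y1,x0:x1];return g
print("handle",quad(s,sub(V<75,228,230,260,252),0.056,(244,242)))
print("slate",quad(s,sub((S<90)&(V<160)&(V>80),262,168,316,202),0.020,(288,184)))
```

```text
[[177 177 177 177 177 176 175 175 171 165 145 129 147 160 170 225 242]
 [178 178 179 181 178 176 173 170 156 145 118 104 113 162 202 226 235]
 [179 182 181 180 179 171 155 150 124 113  92  85  90 170 225 231 235]
 [183 182 179 179 166 151 127 114  96  88  80  84  88 163 229 232 238]
 [182 177 164 159 136 114  98  90  81  80  83  85  90 147 227 229 245]
 [179 154 129 121 105  88  82  81  86  86  87  89  90 135 213 217 248]
 [173 126  99  88  84  80  83  85  86  92  90  94  91 127 192 194 245]
 [170 115  82  78  83  86  87  88  90  93  94 101 109 136 171 177 232]
 [176 119  82  83  89  86  91  92  94  97 111 126 139 157 168 169 197]
 [177 131  88  89  91  93  92  99 109 121 138 153 159 167 169 170 172]
 [179 144  95  90  95 100 109 124 139 153 160 169 169 171 168 169 171]
 [175 157 108 100 110 128 138 155 165 171 169 173 172 174 171 171 173]
 [174 169 136 125 141 159 163 173 174 176 176 174 176 176 175 174 174]
 [174 175 160 158 165 174 174 175 175 175 175 176 177 174 176 176 175]]
[[166 166 164 163 166 168 166 169 169 168 167 162 165 131  83  43  19]
 [165 166 167 165 168 168 165 165 
[... 410 characters left out ...]
 55  53  44  43  40  52  60  83 110 143 146 143  51]
 [164 146  65  49  46  39  45  50  60  79 106 136 156 166 167 161 100]
 [169 150  64  46  50  49  58  75 105 135 152 165 172 169 172 170 156]
 [165 158  78  45  56  79 103 130 147 165 171 166 172 170 173 172 171]
 [169 164 104  77 100 128 146 158 162 167 172 168 172 170 170 174 174]
 [164 161 139 131 145 159 167 167 169 170 170 171 172 171 168 173 173]
 [163 165 156 158 162 163 167 168 169 169 168 172 171 173 171 168 173]]Traceback (most recent call last):
  File "<stdin>", line 9, in <module>
  File "h.py", line 19, in quad
    c=min(cs,key=lambda c:np.linalg.norm(c.reshape(-1,2).mean(0)-near))
ValueError: min() iterable argument is empty
```

Run:
```python
from h import *
from station import r
from scipy.spatial.transform import Rotation as Ro
w=r.snapshot("wrist"); st=r.sense()
R=np.array(w["R"]);t=np.array(w["t"]);c=-R.T@t
T=Ro.from_euler("xyz",st["orientation"],degrees=True).as_matrix()
print("cam in tcp",T.T@(c-st["tcp_pos"]), "fwd",T.T@R[2],"right",T.T@R[0], "down",T.T@R[1])
for yaw in (-90,0,90,180):
  for p in [(0.46,-0.08,0.40),(0.5,-0.08,0.40)]:
    j=r.inverse_kinematics(p,[180,0,yaw]); print(yaw,p,None if j is None else np.round(j,1))
```

```text
cam in tcp [ 0.07113982 -0.00105752  0.02122009] fwd [-2.64338809e-01 -9.02314996e-04  9.64429458e-01] right [-7.51257316e-04  9.99999452e-01  7.29683266e-04] down [-9.64429588e-01 -5.31651081e-04 -2.64339342e-01]
-90 (0.46, -0.08, 0.4) None
-90 (0.5, -0.08, 0.4) None
0 (0.46, -0.08, 0.4) [-14.  -15.4  90.4  -0.  105.   76. ]
0 (0.5, -0.08, 0.4) [-12.9  -9.3  85.1  -0.  104.1  77.1]
90 (0.46, -0.08, 0.4) [-14.  -15.4  90.4   0.  105.  -14. ]
90 (0.5, -0.08, 0.4) [-12.9  -9.3  85.1   0.  104.1 -12.9]
180 (0.46, -0.08, 0.4) [ -14.   -15.4   90.4    0.   105.  -104. ]
180 (0.5, -0.08, 0.4) [ -12.9   -9.3   85.1    0.   104.1 -102.9]
```

Run:
```python
from h import *
from station import r
import pickle
out=[]
for i,p in enumerate([(0.53,-0.17,0.5),(0.53,0.14,0.5)]):
    r.reach(p,[180,0,91]); r.wait(0.3)
    w=r.snapshot("wrist"); st=r.sense(); out.append((w,st))
    cv2.imwrite(f"pics/c{i}.png",w["frame"][:,:,::-1]); print(st["clock"],st["tcp_pos"],st["orientation"])
pickle.dump(out,open("s1.pkl","wb"))
```

```text
2.3417 [ 0.52990317 -0.17044967  0.49989948] [-1.79990860e+02 -2.65556148e-03  9.09523453e+01]
3.875 [0.53020796 0.13932573 0.4999482 ] [-1.79995667e+02  1.53773618e-03  9.09317900e+01]
```

View pics/c0.png

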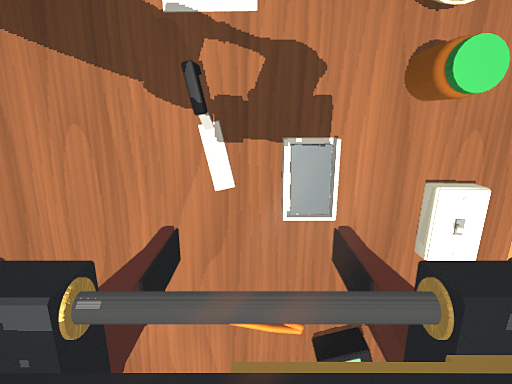

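View pics/c1.png

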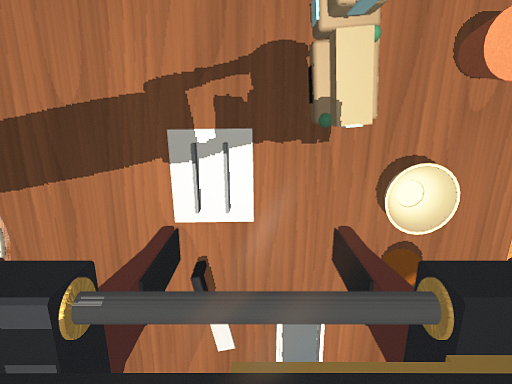

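Wrist view c0 shows the turner (handle about (194,88), blade tip about (226,188)), the cradle with the slate (311,179) and the jar cap (478,64). View c1 shows the tray (212,176) with its rails at columns 195 and 226, and the hide ledge around (354,75).

```bash
cat > m.py <<'E'
from h import *
import pickle
(w0,_),(w1,_)=pickle.load(open("s1.pkl","rb"))
def ch(w): 
    a=cv2.cvtColor(w["frame"],cv2.COLOR_RGB2HSV).astype(int); return a[...,0],a[...,1],a[...,2]
def sub(m,x0,y0,x1,y1):
    g=np.zeros(m.shape,bool);g[y0:y1,x0:x1]=m[y0:y1,x0:x1];return g
H,S,V=ch(w0)
print("blade",quad(w0,sub((S<60)&(V>120),190,118,245,200),0.003,(217,157)))
m=sub((S<90)&(V<90),175,55,212,118)
print("handle",quad(w0,m,0.056,(194,88)))
print("cradle",quad(w0,sub((S<60)&(V>170),275,125,350,230),0.026,(311,179)))
print("slate",quad(w0,sub((S<90)&(V<165)&(V>90),285,140,338,218),0.020,(311,179)))
print("cap",quad(w0,sub((H>50)&(H<75)&(S>120),420,20,512,110),0.110,(478,64)))
H,S,V=ch(w1)
print("tray",quad(w1,sub((S<70)&(V>110),160,122,262,230)|sub(V<90,185,138,235,216),0.002,(212,176)))
for n,a in(("railL",(187,138,205,218)),("railR",(218,138,235,218))): print(n,quad(w1,sub((V<95)&(S<90),*a),0.020,((a[0]+a[2])/2,176)))
f=w1["frame"]
for p in [(354,75),(324,75),(354,30),(373,75)]: print(p,f[p[1],p[0]])
crop(w0,170,40,350,230,4,"pics/d0.png"); crop(w1,290,0,400,140,5,"pics/d1.png")
E
python3 m.py
```

```text
blade (array([ 466.2668457 , -159.01278687]), 114.19470977783203, 33.03244400024414, -76.5118932723999)
handle (array([447.09713745, -66.56672668]), 67.1466293334961, 22.15377426147461, -79.18594264984131)
cradle (array([ 611.08062744, -193.76991272]), 127.89884948730469, 83.27255249023438, -88.77308702468872)
slate (array([ 612.71453857, -193.68154907]), 118.46876525878906, 69.95023345947266, -89.09037363529205)
cap (array([772.96856689, -40.96630096]), 68.71930694580078, 61.81828308105469, 10.303606033325195)
tray (array([459.0083313 , 114.01430511]), 150.13795471191406, 130.92930603027344, -88.67328011989594)
railL (array([438.08047485, 116.06777954]), 104.32788848876953, 7.442907810211182, -86.58068227767944)
railR (array([482.4319458 , 159.25009155]), 19.27984046936035, 5.96005916595459, 89.44342041015625)
(354, 75) [238 216 165]
(324, 75) [225 191 147]
(354, 30) [237 216 162]
(373, 75) [226 193 144]
```

View pics/d0.png

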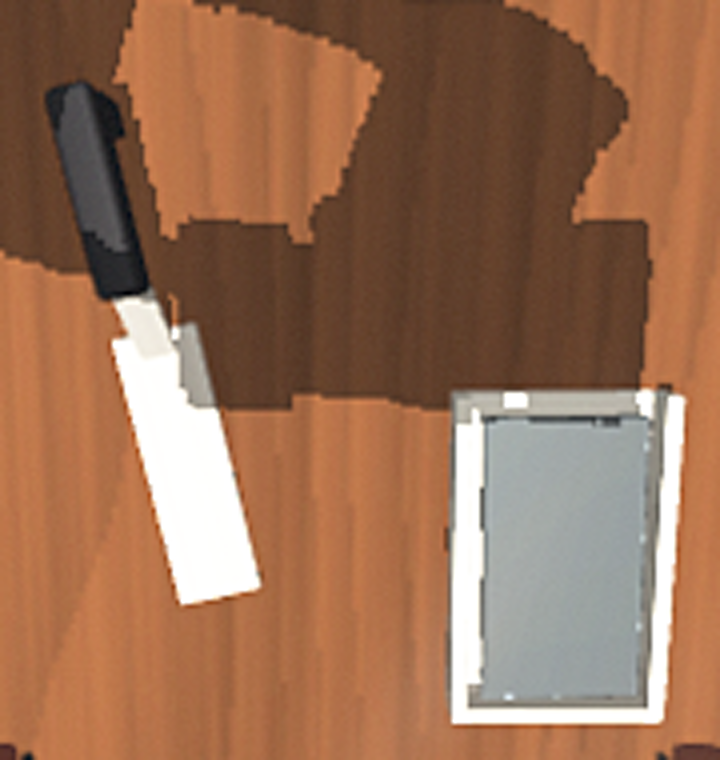

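View pics/d1.png

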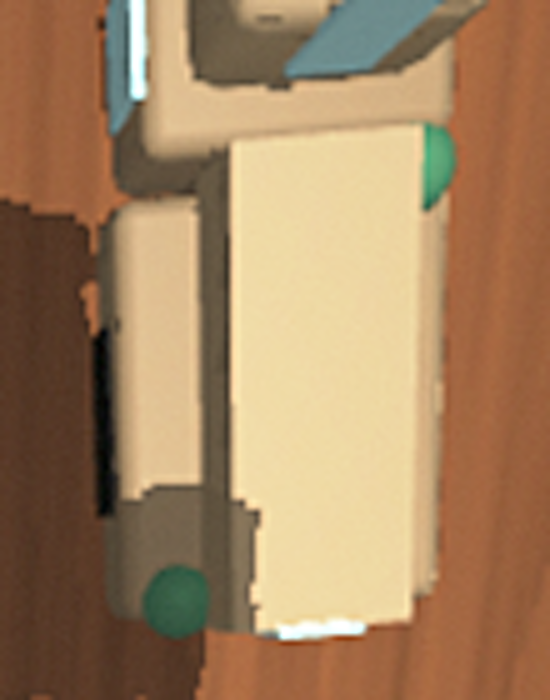

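```bash
cat > m2.py <<'E'
from h import *
import pickle
(w0,_),(w1,_)=pickle.load(open("s1.pkl","rb"))
def pk(w,x0,y0,f,pts,z):
    p=(np.array(pts,float)+.5)/f-.5+[x0,y0]
    return ray2plane(w,p,z)[:,:2]*1000
def rep(n,P):
    print(n,np.round(P,1).tolist(),"sides",np.round(np.linalg.norm(P-np.roll(P,-1,0),axis=1),1),"mid",P.mean(0).round(1))
B=pk(w0,170,40,4,[(112,340),(190,322),(261,586),(182,606)],.003);rep("blade",B)
tip=B[2:].mean(0);rear=B[:2].mean(0);d=(tip-rear)/np.linalg.norm(tip-rear);print("tip",tip,"ang",np.degrees(np.arctan2(d[1],d[0])),"grip",tip-140*d)
# handle top rear corners
Hh=pk(w0,170,40,4,[(45,90),(80,82),(147,292),(104,298)],.056);rep("handletop",Hh)
rep("slate",pk(w0,170,40,4,[(484,418),(649,418),(640,698),(484,695)],.020))
C=pk(w0,170,40,4,[(456,392),(686,396),(663,722),(453,722)],.026);rep("cradle outer top",C)
L=pk(w1,290,0,5,[(231,145),(425,123),(412,620),(256,628)],.070);rep("ledge",L)
E
python3 m2.py
```

```text
blade [[439.3, -115.6], [468.9, -108.5], [495.4, -210.3], [463.7, -219.0]] sides [ 30.5 105.1  32.9 106.3] mid [ 466.8 -163.4]
tip [ 479.55584608 -214.64461107] ang -76.05187387197135 grip [445.80978127 -78.77260104]
handletop [[430.4, -36.2], [441.7, -33.7], [461.3, -97.9], [446.9, -100.0]] sides [11.6 67.1 14.5 65.9] mid [445.1 -67. ]
slate [[579.4, -141.0], [640.6, -140.0], [645.9, -249.3], [584.3, -249.0]] sides [ 61.2 109.4  61.6 108.1] mid [ 612.6 -194.8]
cradle outer top [[568.1, -131.2], [651.9, -131.4], [654.1, -257.0], [572.0, -258.3]] sides [ 83.8 125.7  82.2 127.2] mid [ 611.5 -194.5]
ledge [[622.3, 311.5], [668.3, 316.9], [678.7, 201.3], [638.4, 198.7]] sides [ 46.4 116.1  40.4 114. ] mid [651.9 257.1]
```

```bash
cat > g.py <<'E'
import numpy as np
def u(a): a=np.radians(a); return np.array([np.cos(a),np.sin(a)])
G=0.005   # grip ahead of handle centre
TA=-76.3; TG=np.array([.4465,-.0785])
DA=-88.5; DM=np.array([.6113,-.1923])
TRA=-88.5; TR=np.array([.4592,.1136])
HL=np.array([.6505,.2568]); HA=95.1
def tcp(grip,a,zu):  # handle-centre xy, turner heading, underside z
    p=np.asarray(grip)+G*u(a); return [p[0],p[1],zu+.043+.163],[180,0,a+180]
E
python3 - <<'E'
from station import r
from h import *; from g import *
p,o=tcp(TG,TA,0.09); r.reach(p,o)
p,o=tcp(TG,TA,0.0); r.servo_line(p,o,speed=0.12); 
st=r.sense(); print(st["clock"],st["tcp_pos"],p,st["contact_force"])
r.grab(60); st=r.sense(); print(st["clock"],st["opening"],st["contact_force"],st["torque"])
r.servo_line(p[:2]+[p[2]+.06],speed=.12); r.wait(.2)
st=r.sense(); print(st["clock"],st["tcp_pos"],st["opening"],st["contact_force"],st["torque"])
q=r.snapshot("scene");s=r.snapshot("top")
crop(q,170,100,290,250,5,"pics/e_scene.png");crop(s,200,160,330,260,6,"pics/e_top.png")
E
```

```text
5.9667 [ 0.44805004 -0.08333631  0.20685986] [np.float64(0.4476841907303281), np.float64(-0.08335774559998824), 0.20600000000000002] [ 1.00730698 -0.01151133 -0.23588506]
7.0667 0.015423465844713996 [ 0.72002582  0.14460362 -0.61860268] [ 0.03266309 -0.17918594 -0.04470079]
7.9167 [ 0.44743677 -0.08330007  0.26481789] 0.015739812355797446 [-0.29537019  0.36145372 -1.05162634] [ 0.00078398 -0.09528798 -0.05654068]
```

View pics/e_scene.png

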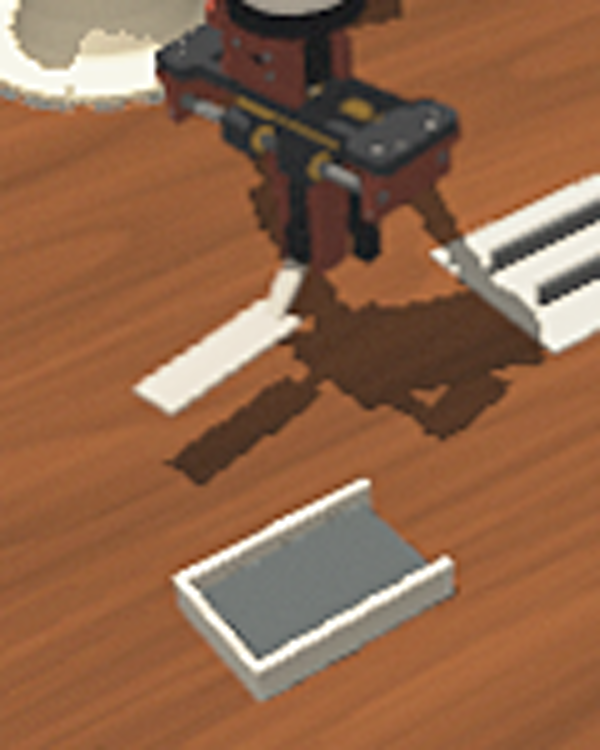

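View pics/e_top.png

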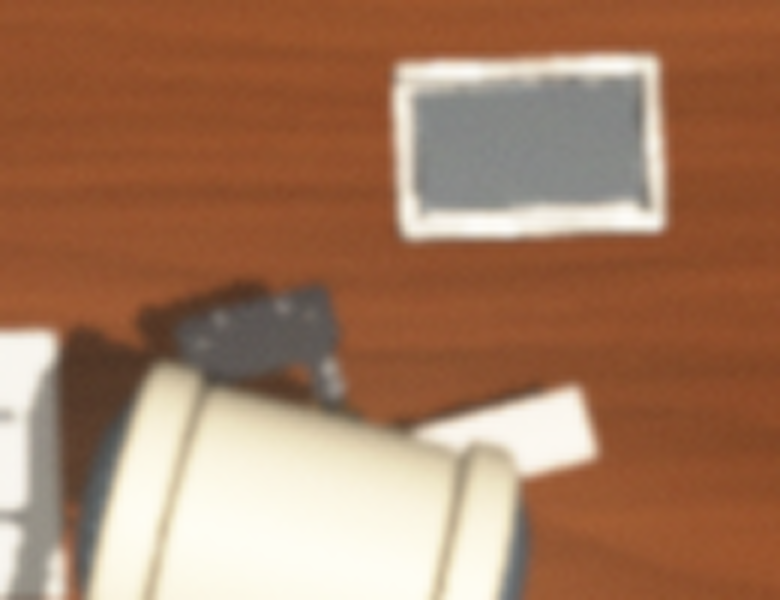

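```bash
cat >> h.py <<'E'
def blade_pred(grip,a,zu,pitch=0):
    # blade top corners: tip +n, tip -n, rear +n, rear -n
    a=np.radians(a);d=np.array([np.cos(a),np.sin(a)]);n=np.array([-d[1],d[0]]);P=[]
    for x in(.140,.035):
        for k in(.016,-.016): P.append([*(np.asarray(grip)+x*d+k*n),zu+.003-x*np.sin(np.radians(pitch))])
    return np.array(P)
E
python3 - <<'E'
from h import *; from g import *; import pickle
_,q=pickle.load(open("s0.pkl","rb"))
tc=np.array([.44744,-.0833]); grip=tc-G*u(TA)
for pit in(0,1,2):
    p=proj(q,blade_pred(grip,TA,.0588,pit)); print(pit,((p-[170,100]+.5)*5-.5).round(0).tolist())
# initial blade on shelf in scene for camera bias
p=proj(q,blade_pred(TG,TA,0)); print(p.round(1).tolist())
crop(q,190,140,260,210,8,"pics/f0.png"); print(((p-[190,140]+.5)*8-.5).round(0).tolist())
E
```

```text
0 [[173.0, 414.0], [135.0, 390.0], [302.0, 322.0], [264.0, 301.0]]
1 [[173.0, 417.0], [135.0, 393.0], [302.0, 323.0], [264.0, 302.0]]
2 [[174.0, 420.0], [136.0, 396.0], [302.0, 324.0], [264.0, 302.0]]
[[206.6, 197.3], [199.2, 192.4], [231.3, 178.8], [224.0, 174.5]]
[[136.0, 462.0], [77.0, 423.0], [334.0, 314.0], [275.0, 279.0]]
```

View pics/f0.png

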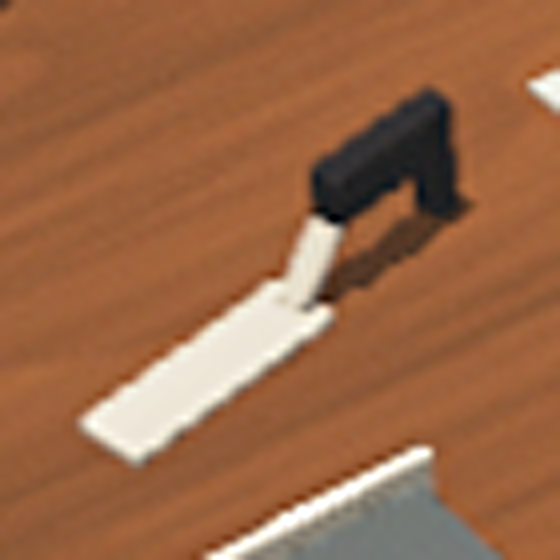

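Run:
```python
from station import r
from h import *; from g import *
d=u(DA)
p,o=tcp(DM-.220*d,DA,0.06); r.reach(p,o)
p,o=tcp(DM-.220*d,DA,0.0055); r.servo_line(p,o,speed=0.1); r.wait(.3)
st=r.sense(); print(st["clock"],st["tcp_pos"],p,st["contact_force"],st["opening"])
q=r.snapshot("scene");s=r.snapshot("top")
grip=st["tcp_pos"][:2]-G*d
B=proj(q,blade_pred(grip,DA,st["tcp_pos"][2]-.206)); print(((B-[190,160]+.5)*6-.5).round().tolist())
B=proj(s,blade_pred(grip,DA,st["tcp_pos"][2]-.206)); print(((B-[210,160]+.5)*6-.5).round().tolist())
crop(q,190,160,310,250,6,"pics/g_scene.png");crop(s,210,160,330,230,6,"pics/g_top.png")
```

```text
9.7917 [0.60585437 0.02265059 0.21220446] [np.float64(0.6056719561138072), np.float64(0.0226263248697448), 0.2115] [ 0.29171658  0.80421078 -0.4765659 ] 0.01559384247955012
[[423.0, 286.0], [382.0, 248.0], [593.0, 190.0], [551.0, 155.0]]
[[298.0, 126.0], [301.0, 191.0], [85.0, 135.0], [88.0, 200.0]]
```

View pics/g_scene.png

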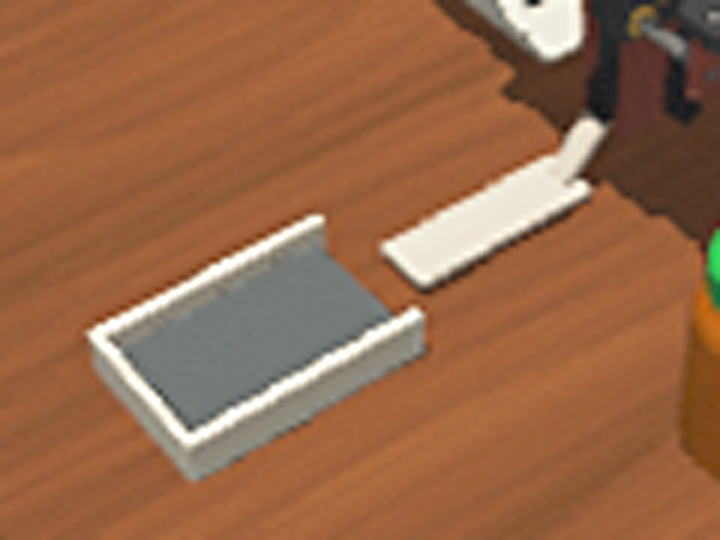

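View pics/g_top.png

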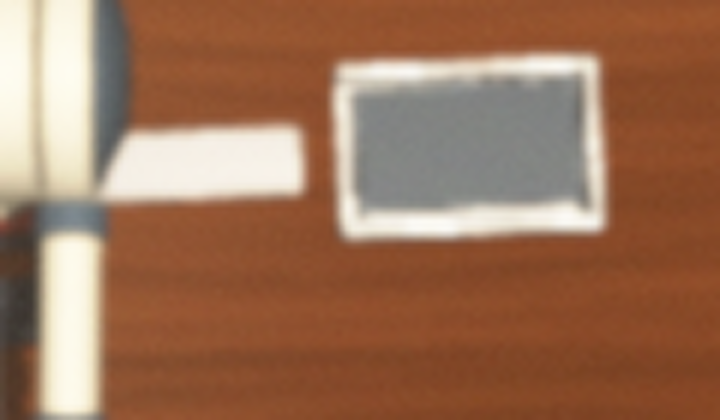

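```bash
sed -i 's/^DM=.*//; s/DM=np.array(\[.6113/DM=np.array([.6121/' g.py; grep DM= g.py
python3 - <<'E'
from station import r
from h import *; from g import *
d=u(DA)
for x in(-.150,-.094):
    p,o=tcp(DM+x*d,DA,0.0052); r.servo_line(p,o,speed=0.07)
    st=r.sense(); print(st["clock"],st["tcp_pos"],p,st["contact_force"],st["torque"],st["opening"])
q=r.snapshot("scene")
crop(q,190,160,310,250,6,"pics/h_scene.png")
E
```

```text
DA=-88.5; DM=np.array([.6121,-.1923])
11.0417 [ 0.60831931 -0.04698504  0.2111999 ] [np.float64(0.6083043424953584), np.float64(-0.04734968787854419), 0.2112] [-0.35783748 -0.69890972 -1.65110715] [-0.05122629 -0.07671263  0.03626735] 0.015424035905012403
11.9917 [ 0.60978672 -0.10319972  0.21119712] [np.float64(0.6097702516005993), np.float64(-0.1033304980771754), 0.2112] [ 0.05422401  0.18546349 -1.7744583 ] [-0.03558364 -0.06857347 -0.01591762] 0.01597147926902402
```

View pics/h_scene.png

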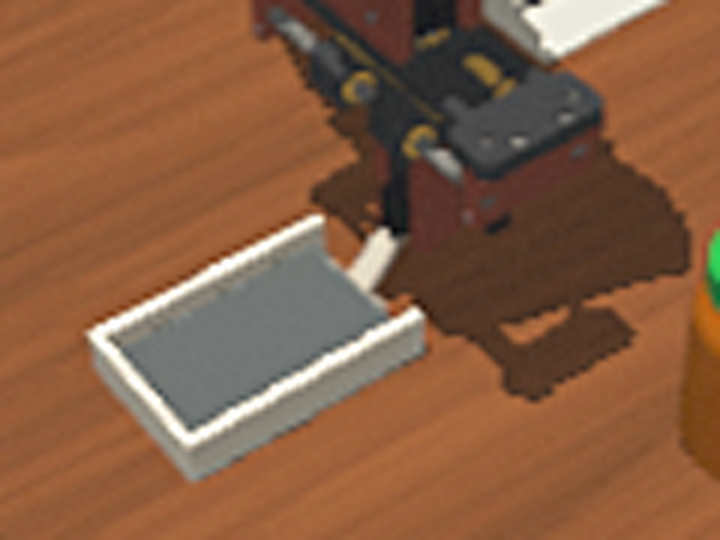

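Run:
```python
from station import r
from h import *; from g import *
d=u(DA)
for z in(.020,.060):
    p,o=tcp(DM-.094*d,DA,z); r.servo_line(p,o,speed=0.035)
    st=r.sense(); print(st["clock"],st["tcp_pos"],st["contact_force"],st["torque"],st["opening"])
r.wait(.2)
q=r.snapshot("scene");s=r.snapshot("top")
crop(q,190,150,310,250,6,"pics/i_scene.png");crop(s,210,150,330,230,6,"pics/i_top.png")
```

```text
12.6167 [ 0.60975797 -0.10329189  0.22604787] [-1.09624362  0.21059403 -3.3777793 ] [0.18535311 0.01999358 0.01422574] 0.015690471318064565
13.9083 [ 0.60970194 -0.10331976  0.26559485] [-0.28668322  0.28757767 -2.41508515] [ 0.12961053 -0.04037306  0.01794093] 0.015717195036020433
```

View pics/i_scene.png

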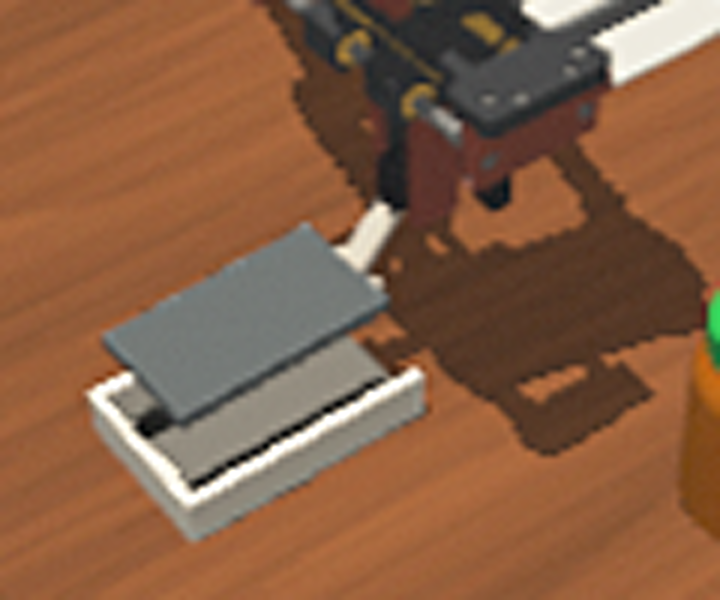

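View pics/i_top.png

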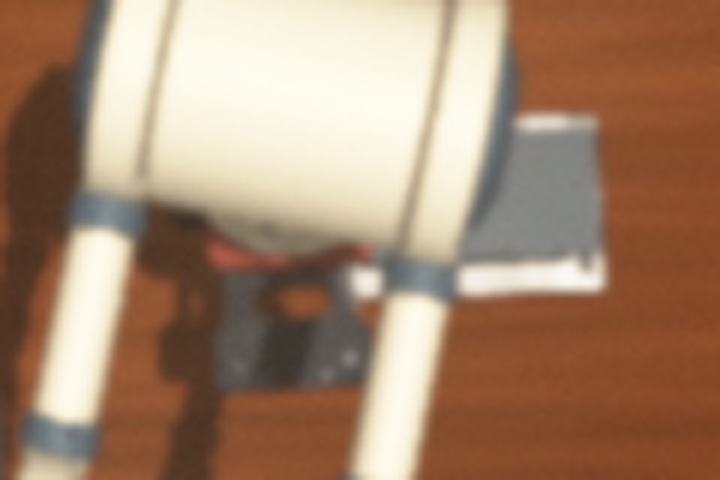

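Run:
```python
from h import *; from g import *; import pickle
_,q=pickle.load(open("s0.pkl","rb"))
P=(np.array([(104,337),(308,224),(388,293),(178,413)])+.5)/6-.5+[190,150]
p=ray2plane(q,P,.0706)[:,:2]*1000
print(p.round(1).tolist(),np.linalg.norm(p-np.roll(p,-1,0),axis=1).round(1),p.mean(0), )
for a,b in((1,0),(2,3)): v=p[b]-p[a]; print(np.degrees(np.arctan2(v[1],v[0])))
grip=np.array([.6097,-.10332])-G*u(DA); rel=(p.mean(0)/1000-grip); print("along",rel@u(DA),"lat",rel@u(DA+90))
```

```text
[[586.6, -253.0], [579.9, -142.6], [637.6, -138.9], [643.0, -249.9]] [110.6  57.8 111.1  56.5] [ 611.77865047 -196.12046616]
-86.52911817564478
-87.16419725455769
along 0.0978230784795914 lat -0.0003512948372967605
```

```bash
python3 - <<'E'
from h import *; from g import *; import pickle
(w0,_),(w1,_)=pickle.load(open("s1.pkl","rb"))
g=cv2.cvtColor(w1["frame"],cv2.COLOR_RGB2GRAY).astype(int)
for row in (146,155,165,176,190,200,208):
    print(row,g[row,188:234].tolist())
E
python3 - <<'E'
import sys; sys.path.insert(0,".")
from station import r
from h import *; from g import *
g=TR-.0975*u(TRA)
p,o=tcp(g,TRA,.060); r.servo_line(p,o,speed=0.1); r.wait(.3)
st=r.sense(); print(st["clock"],st["tcp_pos"],p,st["contact_force"],st["torque"],st["opening"])
q=r.snapshot("scene");s=r.snapshot("top")
crop(q,210,100,330,190,6,"pics/j_scene.png");crop(s,130,190,250,280,6,"pics/j_top.png")
E
```

```text
146 [156, 161, 134, 97, 86, 97, 71, 54, 98, 150, 157, 156, 155, 156, 155, 156, 155, 156, 154, 154, 153, 153, 157, 155, 154, 155, 155, 157, 155, 157, 155, 155, 159, 162, 130, 95, 90, 96, 71, 96, 151, 158, 155, 150, 146, 146]
155 [152, 154, 162, 114, 85, 92, 95, 71, 51, 144, 161, 156, 155, 153, 154, 154, 153, 153, 150, 145, 141, 132, 255, 253, 227, 227, 222, 255, 255, 255, 255, 255, 254, 255, 255, 238, 187, 202, 164, 87, 121, 255, 255, 254, 254, 254]
165 [254, 254, 255, 255, 218, 185, 211, 139, 59, 64, 128, 255, 255, 254, 254, 254, 254, 254, 254, 254, 254, 254, 254, 254, 254, 254, 254, 254, 254, 254, 254, 254, 254, 255, 255, 236, 182, 188, 205, 109, 88, 255, 255, 255, 254, 254]
176 [254, 254, 254, 255, 245, 190, 183, 207, 122, 40, 75, 255, 255, 254, 254, 254, 254, 254, 254, 254, 254, 254, 254, 254, 254, 254, 254, 254, 254, 254, 254, 254, 254, 254, 255, 251, 210, 187, 199, 137, 84, 125, 255, 255, 254, 254]
190 [253, 253, 253, 254, 255, 246, 191, 182, 203, 119, 42, 110, 134, 255, 255, 254, 254, 254, 254, 254, 254, 254, 254, 254, 254, 254, 254, 254, 254, 254, 254, 254, 254, 254, 254, 255, 239, 184, 187, 200, 105, 88, 255, 255, 254, 254]
200 [253, 253, 253, 253, 254, 255, 245, 188, 188, 186, 107, 40, 122, 255, 255, 254, 254, 253, 253, 253, 253, 253, 253, 253, 253, 253, 253, 253, 253, 253, 253, 254, 253, 254, 254, 255, 252, 205, 184, 205, 127, 69, 255, 255, 254, 254]
208 [253, 253, 253, 253, 254, 255, 242, 185, 180, 204, 125, 43, 70, 255, 255, 254, 253, 253, 253, 253, 253, 253, 253, 253, 253, 253, 253, 253, 253, 253, 253, 253, 253, 253, 253, 254, 255, 237, 182, 187, 175, 107, 192, 255, 255, 254]
18.1083 [0.45680354 0.20603551 0.26601694] [np.float64(0.45677863228152177), np.float64(0.20606830256023906), 0.266] [-0.80931372 -0.49881199 -3.20005515] [ 0.10821317 -0.08346604 -0.04274431] 0.015573723937437882
```

View pics/j_scene.png

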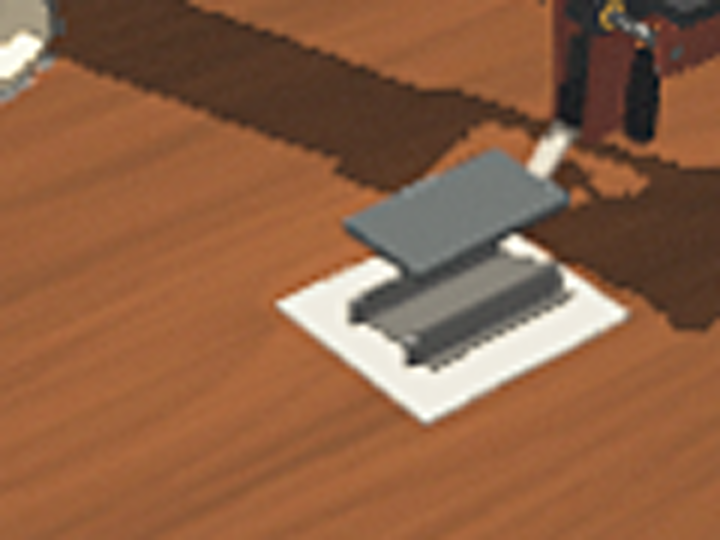

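View pics/j_top.png

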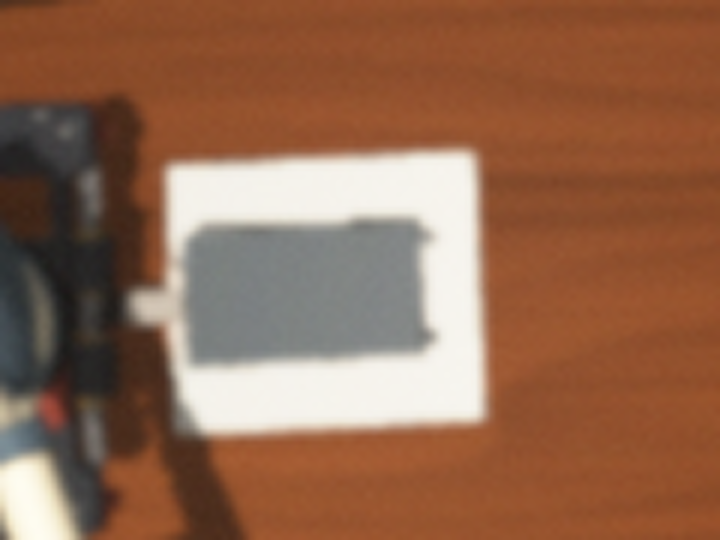

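Run:
```python
from h import *; from g import *; import pickle
(w0,_),(w1,_)=pickle.load(open("s1.pkl","rb")); s,q=pickle.load(open("s0.pkl","rb"))
a=ray2plane(w1,[(192.9,165),(225,165),(193.8,176),(225.2,176),(195.3,190),(225.9,190),(196.1,208),(227,208)],.02)[:,:2]*1000
print(a.round(1).tolist()); print(((a[0::2]+a[1::2])/2).round(1).tolist())
print("expected rail mid at those y:",[ (TR[0]*1000+(y-TR[1]*1000)/np.tan(np.radians(TRA))).round(1) for y in ((a[0::2]+a[1::2])/2)[:,1]])
P=(np.array([(188,228),(424,220),(424,350),(190,362)])+.5)/6-.5+[130,190]
p=ray2plane(s,P,.0706)[:,:2]*1000; print(p.round(1).tolist(),p.mean(0))
P=(np.array([(430,238),(430,338)])+.5)/6-.5+[130,190]; print(ray2plane(s,P,.02)*1000)
```

```text
[[433.7, 135.2], [482.2, 135.9], [434.4, 118.3], [482.3, 119.0], [435.8, 96.3], [483.1, 97.0], [436.0, 67.2], [484.5, 67.9]]
[[457.9, 135.6], [458.3, 118.6], [459.5, 96.7], [460.3, 67.5]]
expected rail mid at those y: [np.float64(458.6), np.float64(459.1), np.float64(459.6), np.float64(460.4)]
[[492.3, 165.2], [494.0, 55.9], [434.2, 56.3], [430.6, 164.3]] [462.75512603 110.42989453]
[[485.13138747  59.35436256  20.        ]
 [437.06866932  59.7306665   20.        ]]
```

Run:
```python
from station import r
from h import *; from g import *
g=TR-.0975*u(TRA)
for z,v in((.022,.06),(.008,.03)):
    p,o=tcp(g,TRA,z); r.servo_line(p,o,speed=v); r.wait(.15)
    st=r.sense(); print(st["clock"],st["tcp_pos"],st["contact_force"],st["torque"],st["opening"])
q=r.snapshot("scene");s=r.snapshot("top")
crop(q,210,100,330,190,6,"pics/k_scene.png");crop(s,130,190,250,280,6,"pics/k_top.png")
```

```text
19.1417 [0.45697505 0.2061158  0.22863175] [-0.10050157  0.73255184 -3.72292638] [ 0.13231854 -0.08124458 -0.01194158] 0.015552906351483679
19.9083 [0.45687508 0.20610069 0.21431194] [ 0.07269342 -0.0463885   0.09989319] [-0.07426268 -0.0650903   0.05856018] 0.015467136266099444
```

View pics/k_scene.png

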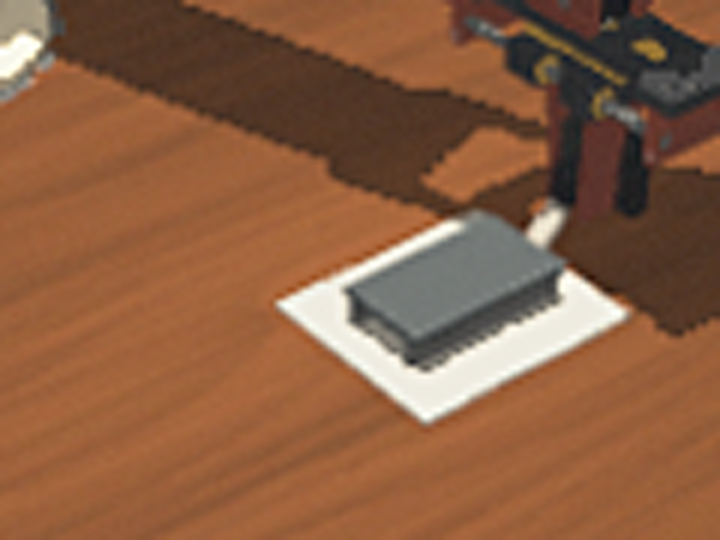

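View pics/k_top.png

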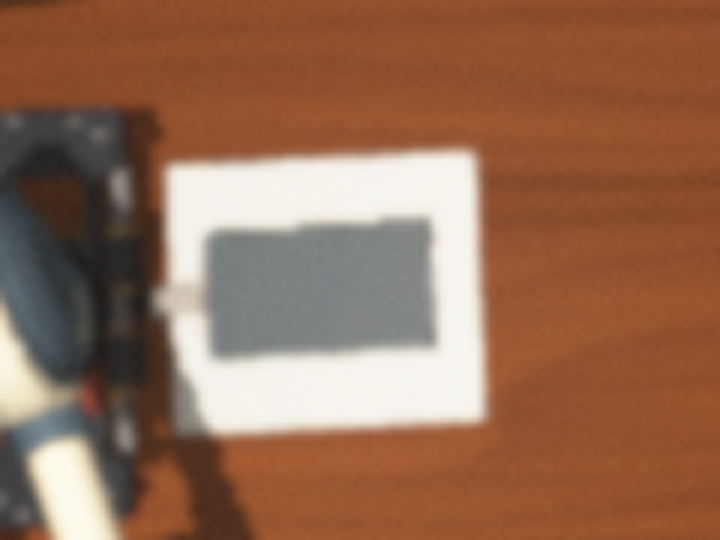

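Run:
```python
from station import r
from h import *; from g import *
d=u(TRA); g=TR-.0975*d
p,o=tcp(g-.06*d,TRA,.008); r.servo_line(p,o,speed=.08)
st=r.sense(); print(st["clock"],st["contact_force"],st["torque"])
p,o=tcp(g-.155*d,TRA,.008); r.servo_line(p,o,speed=.12)
p,o=tcp(g-.155*d,TRA,-.0005); r.servo_line(p,o,speed=.03); r.wait(.2)
st=r.sense(); print(st["clock"],st["tcp_pos"],p,st["contact_force"],st["torque"],st["opening"])
r.let_go(); st=r.sense(); print(st["clock"],st["contact_force"],st["opening"])
p[2]+=.1; r.servo_line(p,o,speed=.15); print(r.sense()["clock"])
q=r.snapshot("scene");s=r.snapshot("top")
crop(q,210,80,330,190,6,"pics/l_scene.png");crop(s,100,190,250,280,5,"pics/l_top.png")
```

```text
20.9083 [-0.32369217 -0.59081142 -1.62226287] [-0.06994608 -0.11240347 -0.02165108]
22.4833 [0.45302693 0.36074679 0.20595517] [np.float64(0.45272120529380144), np.float64(0.36101518793145043), 0.20550000000000002] [ 1.57240251 -2.56040089  5.32854947] [-0.37489727 -0.29930651 -0.02567907] 0.015479970842756827
23.6667 [ 0.18266796 -0.26222109  0.57412734] 0.08795022610560345
24.4833
```

View pics/l_scene.png

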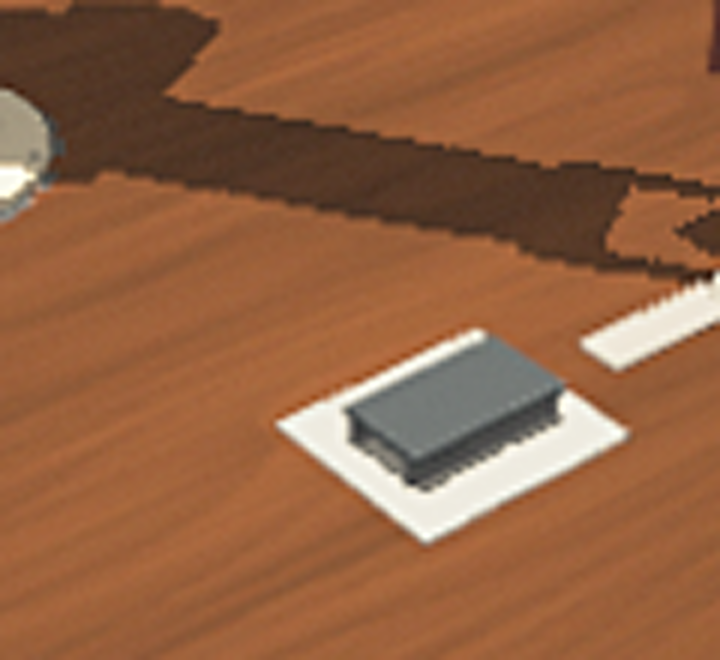

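View pics/l_top.png

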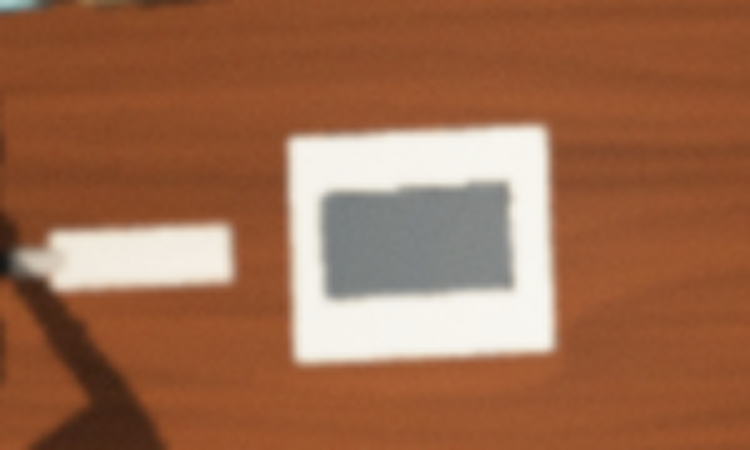

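Run:
```python
from h import *; from g import *; import pickle
s,q=pickle.load(open("s0.pkl","rb"))
def f(P,z,off,k,c):
    p=ray2plane(c,(np.array(P)+.5)/k-.5+off,z)[:,:2]*1000
    v=p[1]-p[0]+p[2]-p[3]; print(p.mean(0).round(1),np.linalg.norm(p-np.roll(p,-1,0),axis=1).round(1),np.degrees(np.arctan2(v[1],v[0])).round(2))
f([(323,193),(509,183),(512,288),(327,298)],.028,[100,190],5,s)
f([(288,137),(546,125),(554,351),(296,364)],.002,[100,190],5,s)
f([(489,336),(346,412),(413,460),(566,383)],.028,[210,80],6,q)
f([(480,328),(276,424),(428,544),(629,433)],.002,[210,80],6,q)
```

```text
[462.  110.6] [107.4  60.2 106.4  60.2] -87.96
[459.2 113.1] [152.5 132.5 151.2 132.9] -88.27
[462.8 110.5] [109.5  55.3 111.3  60.7] -86.78
[459.4 114. ] [152.7 132.8 150.7 129. ] -87.74
```

Run:
```python
from station import r
from h import *; from g import *
o=[180,0,92.6]; x,y=.4617,.1108
r.reach([x,y,.30],o); r.servo_line([x,y,.191],o,speed=.1); r.wait(.15)
st=r.sense(); print(st["clock"],st["tcp_pos"],st["contact_force"])
r.grab(30); st=r.sense(); print(st["clock"],st["opening"],st["contact_force"],st["torque"])
r.servo_line([x,y,.215],o,speed=.05); r.servo_line([x,y,.30],o,speed=.12); r.wait(.2)
st=r.sense(); print(st["clock"],st["tcp_pos"],st["opening"],st["contact_force"],st["torque"])
q=r.snapshot("scene");s=r.snapshot("top")
crop(q,210,80,400,190,4,"pics/n_scene.png");crop(s,70,150,250,280,4,"pics/n_top.png")
```

```text
26.9583 [0.4619435  0.1108415  0.19174466] [ 0.58214236  0.63048272 -0.28072203]
27.4833 0.06163930520334461 [-0.51339541 -0.94769875  0.40130285] [-0.10269419 -0.1006946   0.01585884]
29.175 [0.46154011 0.11076117 0.29890558] 0.06175863464060265 [-0.17832213 -1.00735757 -2.58459156] [-0.04202154 -0.08360807 -0.00153721]
```

View pics/n_scene.png

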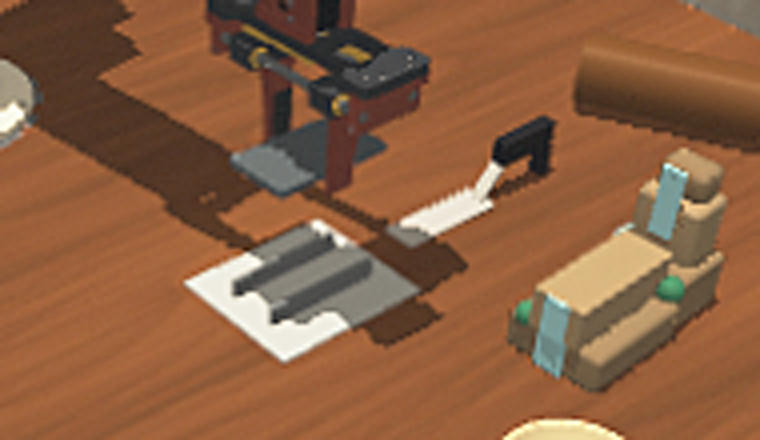

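View pics/n_top.png

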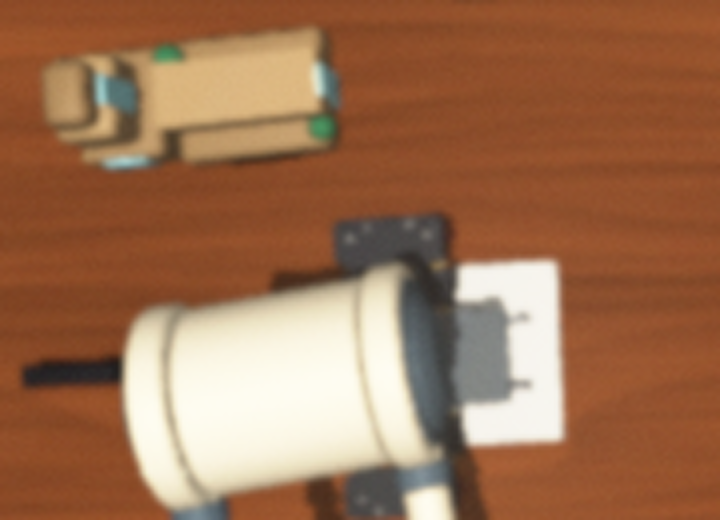

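Run:
```python
from h import *; from g import *; import pickle
s,q=pickle.load(open("s0.pkl","rb"))
p=ray2plane(s,(np.array([(505,298),(510,400)])+.5)/4-.5+[70,150],.135)*1000; print(p.round(1), "expect y end", 110.8-55)
# scene: left corner, bottom corner, right corner
p=ray2plane(q,(np.array([(231,158),(281,193),(385,146)])+.5)/4-.5+[210,80],.133)*1000; print(p.round(1))
# top-camera ledge check
(w0,_),(w1,_)=pickle.load(open("s1.pkl","rb"))
p=ray2plane(s,(np.array([(160,50),(317,30),(322,112),(165,128)])+.5)/4-.5+[70,150],.07)*1000;print(p.round(1),p.mean(0))
p=ray2plane(q,(np.array([(630,232),(671,258),(583,313),(537,285)])+.5)/4-.5+[210,80],.07)*1000;print(p.round(1),p.mean(0))
```

```text
[[499.9  59.2 135. ]
 [433.4  56.4 135. ]] expect y end 55.8
[[430.   59.7 133. ]
 [491.2  60.6 133. ]
 [488.2 167.2 133. ]]
[[678.7 310.3  70. ]
 [691.  199.6  70. ]
 [632.7 195.8  70. ]
 [623.4 306.1  70. ]] [656.46557291 252.97741205  70.        ]
[[628.2 312.8  70. ]
 [671.1 312.1  70. ]
 [677.5 203.7  70. ]
 [632.9 200.8  70. ]] [652.42880533 257.34375151  70.        ]
```

Run:
```python
from station import r
from h import *; from g import *
o=[180,0,95.1]; x,y=.6515,.255
r.servo_line([x,y,.30],o,speed=.13); r.wait(.1)
r.servo_line([x,y,.252],o,speed=.08); r.wait(.3)
st=r.sense(); print(st["clock"],st["tcp_pos"],st["opening"],st["contact_force"],st["torque"])
q=r.snapshot("scene");w=r.snapshot("wrist")
crop(q,300,80,420,190,6,"pics/o_scene.png");cv2.imwrite("pics/o_w.png",w["frame"][:,:,::-1])
```

```text
32.4083 [0.65158744 0.25502759 0.2526382 ] 0.06178437590297252 [ 0.70040777  0.43184992 -1.97710663] [ 0.02014056 -0.08545635  0.02109479]
```

View pics/o_scene.png

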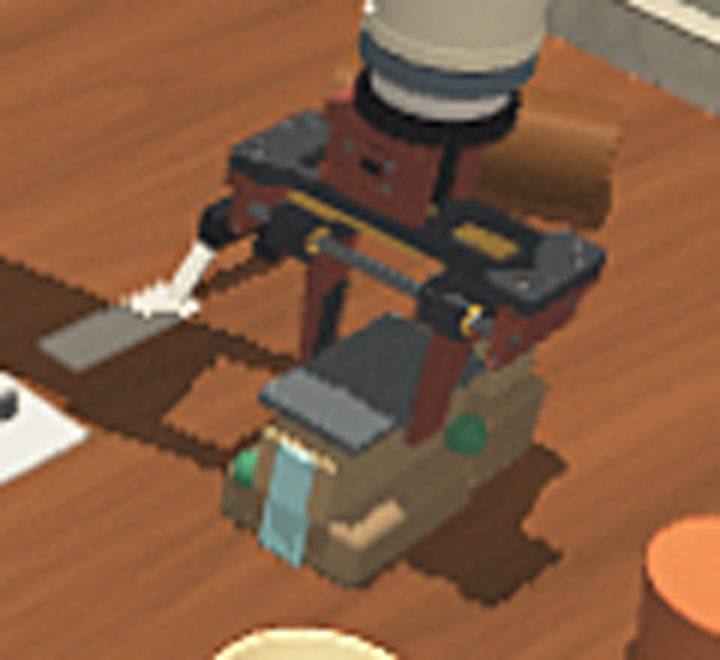

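View pics/o_w.png

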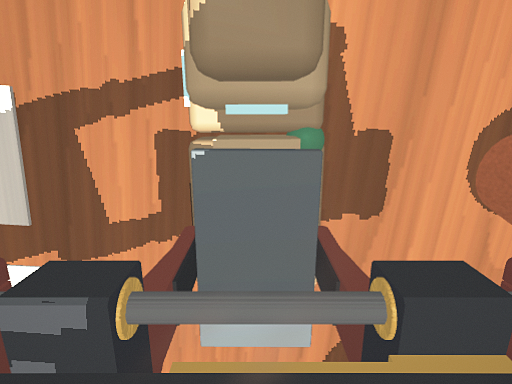

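Run:
```python
from station import r
from h import *; from g import *
w=r.snapshot("wrist")
crop(w,170,110,350,220,4,"pics/p_w.png")
p=ray2plane(w,[(191,150),(323,150)],.0883)*1000; print(p.round(1))
p=ray2plane(w,[(191,137),(300,137)],.07)*1000; print(p.round(1))
a=u(95.1); hx=u(5.1)
print("expected slate end mid",(HL+.055*a)*1000,"ledge corners",(HL+.058*a-.023*hx)*1000,(HL+.058*a+.023*hx)*1000)
```

```text
[[615.2 308.5  88.3]
 [676.3 313.9  88.3]]
[[611.3 312.7  70. ]
 [667.6 317.7  70. ]]
expected slate end mid [645.61081367 311.5822586 ] ledge corners [622.43518628 312.52581297] [668.25307529 316.61495062]
```

View pics/p_w.png

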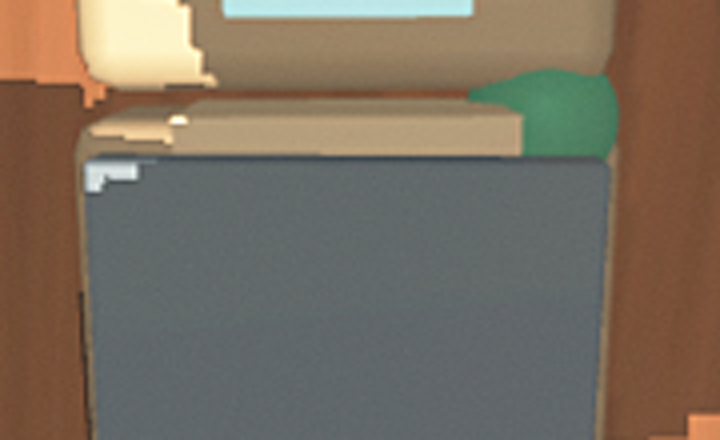

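Run:
```python
from station import r
x,y=.6515,.255
r.servo_line([x,y,.2435],speed=.04); r.wait(.15); f0=r.sense(); print(f0["tcp_pos"],f0["contact_force"])
for z in (.2422,.2415,.2408,.2401):
    r.servo_line([x,y,z],speed=.02); r.wait(.15); st=r.sense(); df=st["contact_force"]-f0["contact_force"]
    print(st["clock"],z,st["tcp_pos"][2],df,st["torque"])
    if df[2]>2.5: break
```

```text
[0.6515327  0.25500488 0.2435837 ] [-0.43551873  1.2895653  -1.58204718]
33.4667 0.2422 0.24228848242053225 [-0.29538024 -1.44836522 -0.26466488] [-0.06262538 -0.0501081   0.00501005]
33.8667 0.2415 0.24149923444599145 [ 0.90227534 -2.07850958 -0.76802083] [ 0.00054096 -0.11841135 -0.00239774]
34.2667 0.2408 0.24109608616746836 [ 0.99319296 -0.38130902  1.14528798] [-0.00344853 -0.01507141  0.01953653]
34.6667 0.2401 0.2410932314904301 [-1.60820817 -1.6250743   6.9611869 ] [-0.18039956  0.43368448  0.0136896 ]
```

Contact came at TCP z ≈ 0.2411, with a 7 N rise, so the slate is seated. Next: release and retreat straight up.

Run:
```python
from station import r
from h import *
x,y=.6515,.255
r.servo_line([x,y,.2410],speed=.02); r.let_go(); st=r.sense(); print(st["clock"],st["opening"],st["contact_force"])
r.servo_line([x,y,.34],speed=.1)
r.reach([.50,.02,.50],[180,0,91]); r.wait(.3)
q=r.snapshot("scene");s=r.snapshot("top");w=r.snapshot("wrist");print(r.sense()["clock"])
crop(q,250,80,400,190,5,"pics/q_scene.png");crop(s,20,140,220,270,4,"pics/q_top.png");cv2.imwrite("pics/q_w.png",w["frame"][:,:,::-1])
cv2.imwrite("pics/q_sf.png",q["frame"][:,:,::-1])
import pickle; pickle.dump((s,q,w),open("s9.pkl","wb"))
```

```text
35.525 0.08767991358535787 [ 0.00301343 -0.61192963  0.19536584]
38.3417
```

View pics/q_scene.png

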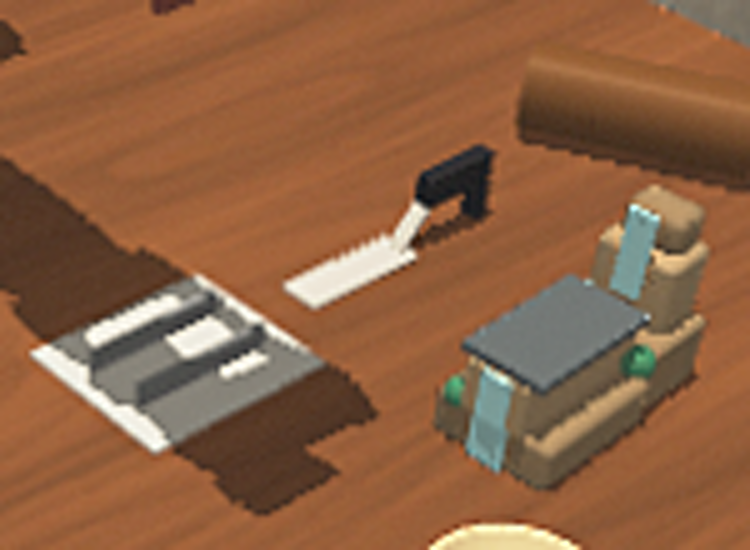

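View pics/q_top.png

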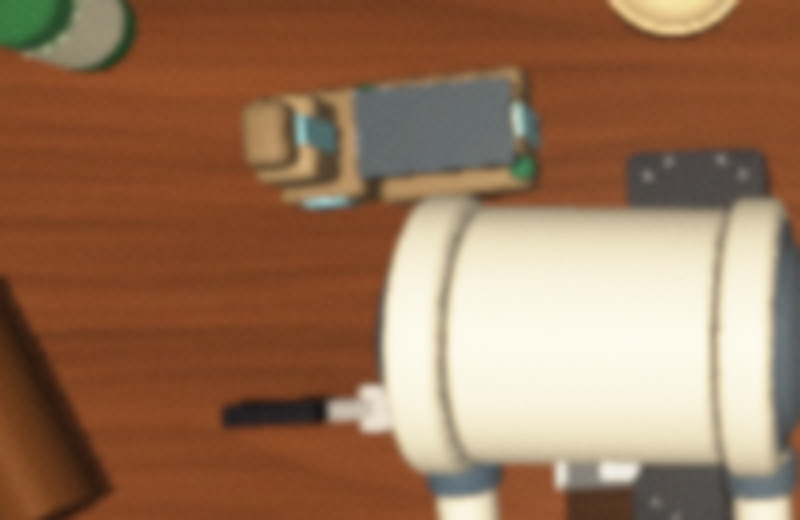

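View pics/q_sf.png

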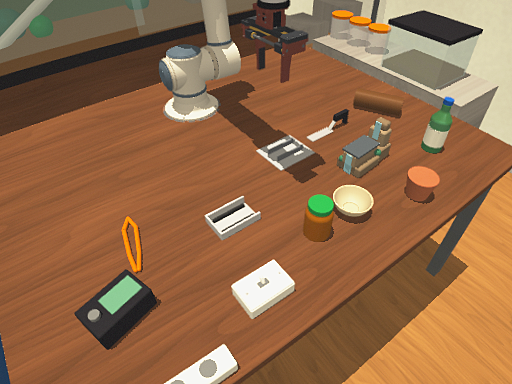

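Run:
```python
from station import r
from h import *; from g import *; import pickle
s,q,w=pickle.load(open("s9.pkl","rb"))
def f(P,z,off,k,c):
    p=ray2plane(c,(np.array(P)+.5)/k-.5+off,z)[:,:2]*1000
    v=p[1]-p[0]+p[2]-p[3]; print(p.mean(0).round(1),np.linalg.norm(p-np.roll(p,-1,0),axis=1).round(1),np.degrees(np.arctan2(v[1],v[0])).round(2))
f([(570,276),(463,345),(543,387),(650,319)],.078,[250,80],5,q)
f([(357,92),(511,80),(515,163),(360,177)],.078,[20,140],4,s)
st=r.sense();print(st["clock"],st["contact_force"],np.abs(st["joint_vel"]).max())
# turner blade pred at release pose, scene crop coordinates
d=u(TRA); g=TR-.2525*d
print(((proj(q,blade_pred(g,TRA,0))-[250,80]+.5)*5-.5).round().tolist())
r.hand_in()
```

```text
[652.7 254.4] [109.7  57.9 106.1  61.5] -85.29
[649.8 254.2] [108.1  58.6 108.4  60. ] -86.16
38.3417 [-0.01826716 -0.009484   -0.27390957] 0.34760899867152334
[[315.0, 307.0], [283.0, 286.0], [419.0, 255.0], [388.0, 235.0]]
the job is handed in; nothing more can be done
```

The slate is on the hide's ledge and I handed the job in at about 38 s of the 64 s allowed. `r.hand_in()` gives no verdict, so the results below are my own measurements.

**What I did:**
1. I took the turner by its handle and slid the blade under the slate through the cradle's open end. The lift was clear, with no finger contact.
2. I set the slate on the tray rails about 4 mm from centre, drew the turner out, and left it standing on the bare shelf.
3. I picked the slate up across its width, lowered it onto the ledge until it seated at about 7 N, released it and backed off.

**Last checks:**
- **Slate position:** both fixed cameras put its centre about 3 mm from the measured ledge centre, against a limit of 15 mm.
- **Slate angle:** about 0.5–1.5° off the ledge, and it looks flat.
- **Turner:** in the scene view its blade is within about 1 pixel of where it would lie flat on the shelf. I did not measure the handle height separately.
- **Loose objects:** in the final scene picture the jar, bowl and tongs look unmoved. I compared these by eye only.
- **Robot:** the gripper was empty and clear of everything, with contact force near zero.

**Disagreements:**
- The top camera placed the ledge about 6 mm away from the wrist and scene cameras. I left that reading out, because the width it measured (58 mm instead of 46 mm) showed its edge points were on the hide's sides.
- Some slate widths measured from the pictures came out at 55–61 mm instead of 62 mm, because of imprecise edge picks.

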